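Load the notched flange on the packing stand

ROBOT

A 6-joint arm with a two-finger parallel gripper is mounted at the origin on a cart in front of the work surface, level with it; the furniture and walls round the work are solid. World frame = base frame: x ahead of the robot, y to its left, z up, the work surface at z = 0. Lengths are in m, angles in degrees, forces in N, time in s.
With the tool pointing down it reaches from about 0.25 to 0.725 m from the base axis. Payload 9.7 kg.
Tool frame: the origin (TCP) lies midway between the tips of the shut fingers; the grasp point (between the pads) lies 19 mm behind it; z points along the fingers, y is the line along which they close (so a half turn about z gives the same grasp; the last joint's range is limited). The gripper opens to 85 mm and grips with 20 to 120 N. Pads are 22 mm wide; open, the fingers measure 114 mm over their backs; the gripper's body (76 mm by 85 mm) begins 54 mm behind the grasp point. The pads swing forward as they close: fully open they stand 13 mm farther back than shut.
Start: joints at [76.719, 4.979, 10.078, 95.1, 0, 90], TCP at [0.126, 0.535, 0.231] pointing down, gripper open.
Joint ranges: [-179.16, 179.16], [-48.56, 103.87], [-65.8, 70.77], [-126.05, 130.52], [-82.76, 87.17], [-180, 180]. Speed limits (degrees/s): [127.2, 127.2, 147.25, 180, 180, 180].

INTERFACE

Orientations are given as [roll, pitch, yaw] about the fixed x, y, z axes, in that order (R = Rz(yaw) Ry(pitch) Rx(roll)).
In Python, from workcell import bot gives the robot as it stands. The module is installed in compiled form; this text tells all that it offers.
- The arm moves only by the tool send_rows, never from a script. Its argument "moves" is one flat list of numbers, 7 for each row, row after row: the shift along the world's x, y, z normalised to -1 to 1, where 1 is 0.025 m, then the turn, a rotation vector about the world's x, y, z normalised to -1 to 1, where 1 is 0.15 rad, then the closure, from -1 (fully open) to 1 (shut), so that 0 is half open. A call has 1 to 8 rows; each row shifts and turns the commanded pose from where the row before left it; what a row does not reach is not made up. A row lasts 1/8 s, in which the tool goes at most 62.5 mm and 10.7 degrees, less where a joint would pass 70% of its speed; a pose out of reach is approached as far as the arm can. A call with a number of a shift or a turn outside -1 to 1 is refused whole. A call with a gripper value outside its range is refused whole. The fingers move at their own pace and stop on an object; "squeeze" is the grip in N (left out, the last holds). Time passes only in rows, so rows that do not move let the fingers close. It gives the time, the measured TCP pose, the force, the opening and the grip force at its end, in the units of the state.
- bot.get_obs(): the state, without advancing time (a new reading comes with each control period).
- bot.camera(name): name is "scene" or "top"; returns a dict with "color" (384x512x3 uint8, red, green, blue), "camera_matrix" (3x3 intrinsics, pixels), "R" (3x3) and "t" (3): a world point X has camera coordinates R X + t. Camera axes: x right, y down, z forward; pixel columns grow to the right and rows downward; lengths in m; the calibration is good to about 2 mm. A picture is of the moment at which its call begins. There is no depth.
- bot.job_done(): hands the job in; it is judged then, once.
Trained networks look in the newest picture that a camera, given by its name, has taken for a name from the list of things; names that differ only in an ending like _2 or _b are one class to them, and where a whole thing is asked for, a point or a joint stands for the part that bears it (a point fixed in the world has none). Each returns a list of dicts, best first, with "p" (0 to 1); they miss things now and then, are a little off and sometimes report something else, mostly with a low value. They report only what shows in the picture. A call takes as long as a camera call.
- bot.boxes_of(camera, query): "extent" ([left, top, right, bottom] in pixels, round what is visible of it).
- bot.trace(camera, query): "region" (384x512 bool, what is visible of it) and "extent" ([left, top, right, bottom] in pixels, round what is visible of it).
- bot.landmark_of(camera, query): "pixel" ([column, row] in pixels: a listed point, or the origin of a listed thing).
The state is a dict: "time": time; "q": joint angles; "qd": joint speeds; "joint_efforts": joint torques, N m; "ee_pos": TCP position; "tcp_rot": TCP orientation; "wrist_force": force on the tool from outside, world axes, zero at the start; "torque": the same for the moment, N m; "opening": finger opening in m; "grasp_force": force on a finger pad.
Only numpy, scipy, OpenCV 4.12 (cv2) and the standard library are available. Lean on these libraries where they do the work, as an engineer would, in place of code of your own. Each camera call takes 0.05 s, during which the arm holds its last target. There are 200 camera calls.

TASK

Of the two metal flanges on the bench, pick up the one with the wide notch in its rim and lower it onto the packing stand, so that the stand's central shaft goes up through its bore and the pin stands in its notch. It must end lying flat and fully home on the stand's base, released. Set it down rather than drop it, and leave the plain flange where it is.

Things in the scene. Friction and masses are not known exactly. Their poses are not given: they have to be found in the camera images.
- notched_flange: The flange to load, aluminium, 0.25 to 0.5 kg: disc 130 mm across, 8 mm thick, with a round hub to grip (50 mm across, top 58 mm above the underside) and a 38 mm bore right through. A wedge notch (radial walls, 0.36 rad each side) runs from the rim, 46 mm wide, in to 34 mm from the centre. Origin: centre of the underside, on the bench at first; z up, +x to the notch, at first within 0.7 rad of -x.
- plain_flange: Bystander: loose flange of the same size, metal, hub and bore, but its rim is a full circle without a notch, so it cannot go down past the pin. Origin at the centre of its underside, z up. It starts flat on the bench beside the notched one; either may be the left one.
- stand: Fixed stand: grey round base, 160 mm across, flat top 14 mm above the bench; in its centre a steel shaft, 16 mm diameter, 45 mm above the base top, its last 12 mm tapered; play to the bore 11 mm all round. Origin: centre of the underside; z up, +x from shaft to pin, within 0.7 rad of pointing to the robot (-x). A flange that is home has its origin 14 mm above this, the shaft wholly inside its hub.
- stand_pin (a point): Top of the stand's pin: an upright steel pin, 10 mm diameter, 52 mm from the shaft's axis, rising 24 mm from the base top (the last 5 mm tapered). With the flange centred and the pin mid-notch there are 13 mm free either side of it. Its axes are the stand's.

How it is judged:
By the outcome, as a careful person would: the job done as asked, in the order asked, and still so for the second after the job is handed in, with the robot touching nothing.
It also fails if it takes over 42 s, if anything falls off the work surface, if the arm or the gripper's body presses on something with over 40 N, if the wrist force passes 120 N, or if a joint passes its speed limit or range.

## Working session

There is one attempt and no reset: what is moved stays moved. The work goes in short steps, Python scripts to look and compute and a tool call to move; the robot and the scene stay as the last step left them, time stands still between calls to the robot, and variables do not carry over. Pictures are saved under pics/ and viewed, at most 10 in all, crops included, and the job is handed in when it is done.

Besides the shell and the picture viewer there is one more tool, called in YAML: its name, and indented under it one key for each argument. send_rows: Moves the arm, as the interface text tells. Its arguments: {"type":"object","properties":{"moves":{"type":"array"},"squeeze":{"type":"number"}},"required":["moves"]}

```bash
mkdir -p pics
cat > h.py <<'E'
import numpy as np, cv2
from workcell import bot
def ray(c,px,z):
    K,R,t=map(np.array,(c["camera_matrix"],c["R"],c["t"]))
    d=R.T@np.linalg.inv(K)@np.array([px[0],px[1],1.]); o=-R.T@t
    return o+d*(z-o[2])/d[2]
def proj(c,X):
    K,R,t=map(np.array,(c["camera_matrix"],c["R"],c["t"])); p=K@(R@np.array(X)+t); return p[:2]/p[2]
E
python3 - <<'E'
from h import *
print(bot.get_obs())
ims=[]
for n in("top","scene"):
    c=bot.camera(n); ims.append(c["color"][:,:,::-1]); cv2.imwrite(f"pics/{n}0.png",cv2.resize(ims[-1],(800,600)))
    R=np.array(c["R"]);print(n,"campos",-R.T@np.array(c["t"]))
    for q,z in(("notched_flange",0),("plain_flange",0),("stand",0),("stand_pin",.038)):
        for r in bot.landmark_of(n,q)[:3]: print(q,r["p"],r["pixel"],ray(c,r["pixel"],z).round(4))
        for r in bot.boxes_of(n,q)[:2]: print("  box",r["p"],np.round(r["extent"]))
E
```

```text
{'time': 0.0, 'q': array([7.67191432e+01, 5.01089553e+00, 1.00346559e+01, 9.50991632e+01,
       1.83490512e-03, 9.00003133e+01]), 'qd': array([ 0.04063656,  0.00449087, -0.01613523, -0.06141191, -0.04881983,
       -0.20195066]), 'joint_efforts': array([-2.68230266e-03, -5.20387530e+01,  4.64802432e+01,  1.61705300e-02,
       -2.88889414e-04, -1.98865598e-05]), 'ee_pos': array([0.12628783, 0.53507327, 0.23058684]), 'tcp_rot': array([-1.79924597e+02, -1.83449117e-03,  1.66718827e+02]), 'wrist_force': array([-0.55584568, -0.18123904,  0.08339526]), 'torque': array([0.00895014, 0.00879936, 0.0094222 ]), 'grasp_force': 0.0, 'opening': 0.08540872431674502}
top campos [0.34906048 0.00292913 0.96272287]
notched_flange 0.93 [225.8, 207.8] [0.5325 0.0426 0.    ]
  box 0.73 [196. 177. 255. 242.]
plain_flange 0.76 [129.2, 185.2] [0.5907 0.2497 0.    ]
  box 0.83 [104. 157. 159. 212.]
stand 0.86 [318.8, 167.4] [ 0.6136 -0.1625  0.    ]
  box 0.9 [282. 130. 358. 205.]
stand_pin 0.69 [330.5, 182.0] [ 0.5707 -0.1779  0.038 ]
  box 0.95 [283. 130. 357. 202.]
scene campos [ 0.03044614 -0.32553773  0.73578013]
notched_flange 0.65 [234.8, 206.0] [0.5273 0.0444 0.    ]
  box 0.74 [208. 182. 261. 224.]
plain_flange 0.83 [187.1, 162.8] [0.5865 0.2374 0.    ]
plain_flange 0.25 [234.4, 203.4] [0.5336 0.0498 0.    ]
  box 0.72 [162. 138. 209. 183.]
stand 0.63 [327.5, 219.0] [ 0.6077 -0.1643  0.    ]
  box 0.86 [294. 191. 365. 246.]
  box 0.54 [160. 140. 211. 181.]
stand_pin 0.95 [330.2, 224.7] [ 0.5664 -0.1844  0.038 ]
  box 0.86 [296. 190. 361. 244.]
```

View pics/top0.png

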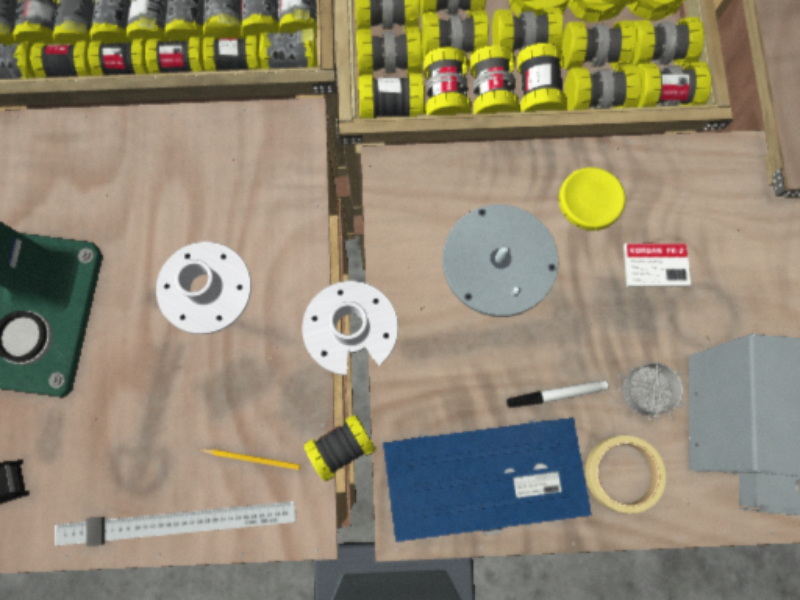

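View pics/scene0.png

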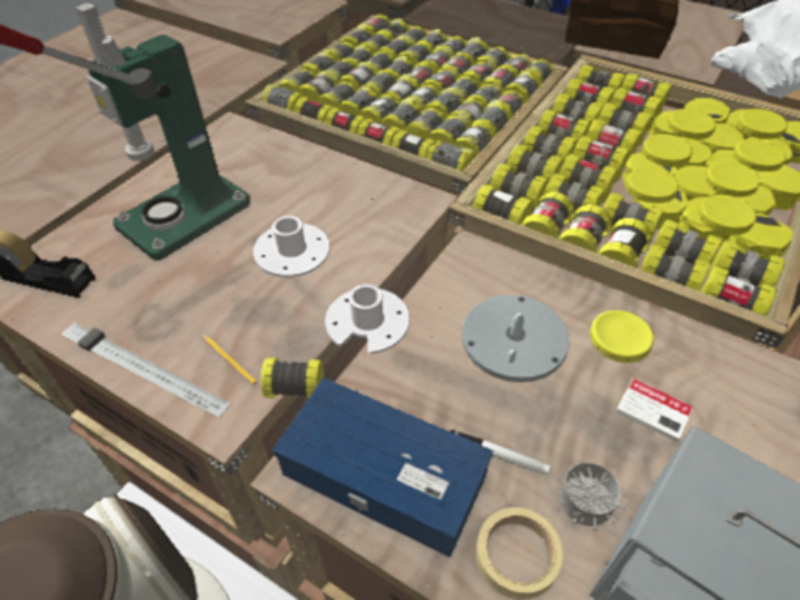

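The notched flange is the middle one: centre about (350,327) px in the top picture, notch toward (365,365). The stand is at (500,260), with its pin near (516,291). The plain flange is on the left at (203,287). I'll refine these by fitting silhouettes.

```bash
cat > fit.py <<'E'
from h import *
from scipy.optimize import minimize
S=4
def circ(x,y,z,r,a=np.linspace(0,2*np.pi,73)): return np.stack([x+r*np.cos(a),y+r*np.sin(a),0*a+z],1)
def poly(c,P): return np.round([proj(c,p)*S+S/2 for p in P]).astype(np.int32)
def flange(c,v,z0=0):
    x,y,w=v; m=np.zeros((384*S,512*S),np.uint8)
    P=np.vstack([circ(x,y,z0+.008,.065,np.linspace(w+.36,w+2*np.pi-.36,60)),circ(x,y,z0+.008,.034,np.linspace(w-.36,w+.36,9))])
    cv2.fillPoly(m,[poly(c,P)],1)
    H=cv2.convexHull(poly(c,np.vstack([circ(x,y,z0+.008,.025),circ(x,y,z0+.058,.025)]))); cv2.fillPoly(m,[H],1)
    return cv2.resize(m.astype(np.float32),(512,384),interpolation=cv2.INTER_AREA)
def disc(c,v):
    m=np.zeros((384*S,512*S),np.uint8); cv2.fillPoly(m,[poly(c,circ(v[0],v[1],.014,.08))],1)
    return cv2.resize(m.astype(np.float32),(512,384),interpolation=cv2.INTER_AREA)
def fill(r):
    m=np.zeros(r.shape,np.uint8); cs,_=cv2.findContours(r.astype(np.uint8),cv2.RETR_EXTERNAL,cv2.CHAIN_APPROX_NONE)
    cv2.drawContours(m,[max(cs,key=cv2.contourArea)],-1,1,-1); return m.astype(np.float32)
def fit(model,views,v0):
    f=lambda v:sum(np.abs(model(c,v)-r).sum() for c,r in views)
    s=np.vstack([v0,np.array(v0)+np.diag([.008,.008,.15][:len(v0)])])
    r=minimize(f,v0,method="Nelder-Mead",options=dict(initial_simplex=s,xatol=1e-4,fatol=.3)); return r.x,r.fun
E
python3 - <<'E'
from fit import *
V={}
for n in("top","scene"):
    c=bot.camera(n); V[n]=(c,fill(bot.trace(n,"notched_flange")[0]["region"]),fill(bot.trace(n,"stand")[0]["region"]))
for s in(["top"],["scene"],["top","scene"]):
    F=fit(flange,[V[n][:2] for n in s],[.531,.043,np.radians(201)]); D=fit(disc,[(V[n][0],V[n][2]) for n in s],[.61,-.163])
    print(s,F[0][:2].round(4),np.degrees(F[0][2]).round(1),F[1],D[0].round(4),D[1])
out=[]
for n in V:
    c=V[n][0]; im=c["color"][:,:,::-1]; p=proj(c,[.61,-.163,.014]); q=proj(c,F[0].tolist()[:2]+[.0]); 
    for (u,v),k in((p,1),(q,0)):
        u,v=int(u)-48,int(v)-36; o=cv2.resize(im[v:v+72,u:u+96],(400,300),interpolation=cv2.INTER_CUBIC); print(n,u,v); out.append(o)
        P=circ(*D[0],.014,.08) if k else circ(*F[0][:2],.008,.065)
        for X in P:
            a=proj(c,X); cv2.circle(o,(int((a[0]-u+.5)*4.167),int((a[1]-v+.5)*4.167)),1,(0,0,255),-1)
cv2.imwrite("pics/crop.png",np.vstack([np.hstack(out[:2]),np.hstack(out[2:])]))
E
```

```text
['top'] [0.5277 0.0473] 195.4 76.6875 [ 0.6139 -0.1618] 88.875
['scene'] [0.527  0.0446] 194.2 64.5625 [ 0.6094 -0.1649] 141.25
['top', 'scene'] [0.5275 0.0464] 194.6 181.8125 [ 0.6133 -0.1629] 307.8125
top 272 131
top 176 174
scene 280 178
scene 186 169
```

View pics/crop.png

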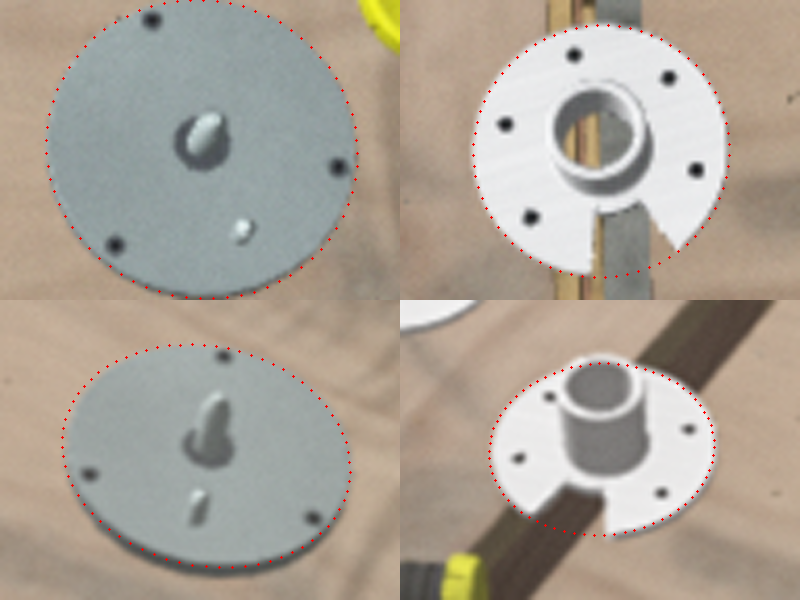

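send_rows:
  moves: [0.8, -0.98, -0.2, 0, 0, 0.165, -1, 0.8, -0.98, -0.2, 0, 0, 0.165, -1, 0.8, -0.98, -0.2, 0, 0, 0.165, -1, 0.8, -0.98, -0.2, 0, 0, 0.165, -1, 0.8, -0.98, -0.2, 0, 0, 0.165, -1, 0.8, -0.98, -0.2, 0, 0, 0.165, -1, 0.8, -0.98, -0.2, 0, 0, 0.165, -1, 0.8, -0.98, -0.2, 0, 0, 0.165, -1]

```text
time: 2.2
ee_pos: [0.2869, 0.3385, 0.1912]
tcp_rot: [180.0, 0.0, 178.1]
wrist_force: [0.4, -0.3, -0.7]
opening: 0.0853
grasp_force: 0.0
```

send_rows:
  moves: [0.8, -0.98, -0.2, 0, 0, 0.165, -1, 0.8, -0.98, -0.2, 0, 0, 0.165, -1, 0.8, -0.98, -0.2, 0, 0, 0.165, -1, 0.8, -0.98, -0.2, 0, 0, 0.165, -1, 0.8, -0.98, -0.2, 0, 0, 0.165, -1, 0.8, -0.98, -0.2, 0, 0, 0.165, -1, 0.8, -0.98, -0.2, 0, 0, 0.165, -1, 0.8, -0.98, -0.2, 0, 0, 0.165, -1]

```text
time: 3.2
ee_pos: [0.447, 0.1424, 0.1512]
tcp_rot: [180.0, 0.0, -170.6]
wrist_force: [0.6, 0.5, 0.0]
opening: 0.0851
grasp_force: 0.0
```

send_rows:
  moves: [0.8, -0.98, -0.2, 0, 0, 0.165, -1, 0.8, -0.98, -0.2, 0, 0, 0.165, -1, 0.8, -0.98, -0.2, 0, 0, 0.165, -1, 0.8, -0.98, -0.2, 0, 0, 0.165, -1, 0, 0, 0, 0, 0, 0, -1, 0, 0, 0, 0, 0, 0, -1]

```text
time: 3.95
ee_pos: [0.5261, 0.0455, 0.1313]
tcp_rot: [180.0, -0.0, -164.9]
wrist_force: [-0.1, -0.2, -0.3]
opening: 0.0851
grasp_force: 0.0
```

send_rows:
  moves: [0.05, 0.03, -0.9, 0, 0, 0, -1, 0, 0, -0.9, 0, 0, 0, -1, 0, 0, -0.9, 0, 0, 0, -1, 0, 0, -0.7, 0, 0, 0, -1, 0, 0, -0.5, 0, 0, 0, -1, 0, 0, -0.35, 0, 0, 0, -1, 0, 0, 0, 0, 0, 0, -1]
  squeeze: 60

```text
time: 4.82
ee_pos: [0.5274, 0.0461, 0.0247]
tcp_rot: [180.0, -0.0, -164.9]
wrist_force: [0.1, 1.0, -0.0]
opening: 0.0853
grasp_force: 0.0
```

send_rows:
  moves: [0, 0, 0, 0, 0, 0, 0, 0, 0, 0, 0, 0, 0, 0.1, 0, 0, 0, 0, 0, 0, 0.2, 0, 0, 0, 0, 0, 0, 0.4, 0, 0, 0, 0, 0, 0, 0.6, 0, 0, 0, 0, 0, 0, 1, 0, 0, 0, 0, 0, 0, 1, 0, 0, 0, 0, 0, 0, 1]
  squeeze: 60

```text
time: 5.82
ee_pos: [0.528, 0.0462, 0.026]
tcp_rot: [180.0, 0.1, -164.9]
wrist_force: [-1.8, 0.7, 5.7]
opening: 0.0484
grasp_force: 62.6
```

send_rows:
  moves: [0, 0, 0.4, 0, 0, 0, 1, 0, 0, 0.8, 0, 0, 0, 1, 0, 0, 0.9, 0, 0, 0, 1, 0, 0, 0.9, 0, 0, 0, 1, 0, 0, 0.6, 0, 0, 0, 1, 0.1, -0.3, 0.2, 0, 0, 0, 1, 0.3, -0.6, 0, 0, 0, 0, 1, 0.3, -0.8, 0, 0, 0, 0, 1]

```text
time: 6.82
ee_pos: [0.5453, 0.0022, 0.1191]
tcp_rot: [180.0, -0.1, -164.9]
wrist_force: [0.2, -0.4, -4.0]
opening: 0.0484
grasp_force: 62.8
```

send_rows:
  moves: [0.4, -0.9, 0, 0, 0, 0.1, 1, 0.4, -0.9, 0, 0, 0, 0.1, 1, 0.4, -0.9, 0, 0, 0, 0.1, 1, 0.4, -0.9, 0, 0, 0, 0.1, 1, 0.4, -0.9, 0, 0, 0, 0, 1, 0.4, -0.9, 0, 0, 0, 0, 1, 0.2, -0.7, 0, 0, 0, 0, 1, 0.1, -0.5, 0, 0, 0, 0, 1]

```text
time: 7.82
ee_pos: [0.6126, -0.1628, 0.1196]
tcp_rot: [180.0, -0.0, -161.5]
wrist_force: [-0.9, -0.4, -3.5]
opening: 0.0486
grasp_force: 62.8
```

Run:
```python
from fit import *
o=bot.get_obs(); print(o["ee_pos"],o["tcp_rot"],o["wrist_force"],o["opening"],o["grasp_force"],o["q"])
out=[]
for n in("top","scene"):
    c=bot.camera(n); im=c["color"][:,:,::-1]
    u,v=(int(a) for a in proj(c,[.61,-.163,.05])); u-=64;v-=75
    out.append(cv2.resize(im[v:v+150,u:u+128],(400,469),interpolation=cv2.INTER_CUBIC)); print(n,u,v)
    for q,z in(("notched_flange",o["ee_pos"][2]-.026),("stand",0),("stand_pin",.038)):
        for r in bot.landmark_of(n,q)[:2]: print(q,r["p"],r["pixel"],ray(c,r["pixel"],z).round(4))
    # hand-read pin top and shaft tip of first pictures
    for px,z in (((330.3,183.5),.038),((322.4,158.0),.059)) if n=="top" else (((327.5,223.1),.038),((332,200),.059)): print("hand",ray(c,px,z).round(4))
cv2.imwrite("pics/over.png",np.hstack(out))
```

```text
[ 0.61259781 -0.16282689  0.1195575 ] [ 1.79978435e+02 -3.75278801e-02 -1.61532206e+02] [-0.89304957 -0.36608709 -3.46305812] 0.04855871364177286 62.79458820819855 [-1.48837298e+01  1.57971219e+01  1.01224101e+01  8.43684919e+01
 -2.61792731e-03 -3.33515160e+01]
top 258 87
notched_flange 0.82 [327.8, 153.6] [ 0.6154 -0.1663  0.0936]
stand 0.23 [131.5, 185.3] [0.5903 0.2447 0.    ]
hand [ 0.5676 -0.1772  0.038 ]
hand [ 0.617  -0.1613  0.059 ]
scene 266 129
notched_flange 0.87 [331.7, 188.6] [ 0.6166 -0.1569  0.0936]
stand 0.67 [326.4, 223.5] [ 0.5942 -0.1677  0.    ]
stand 0.66 [329.1, 217.8] [ 0.613 -0.166  0.   ]
stand_pin 0.96 [328.6, 226.0] [ 0.5613 -0.1829  0.038 ]
hand [ 0.5674 -0.1775  0.038 ]
hand [ 0.6165 -0.1629  0.059 ]
```

View pics/over.png

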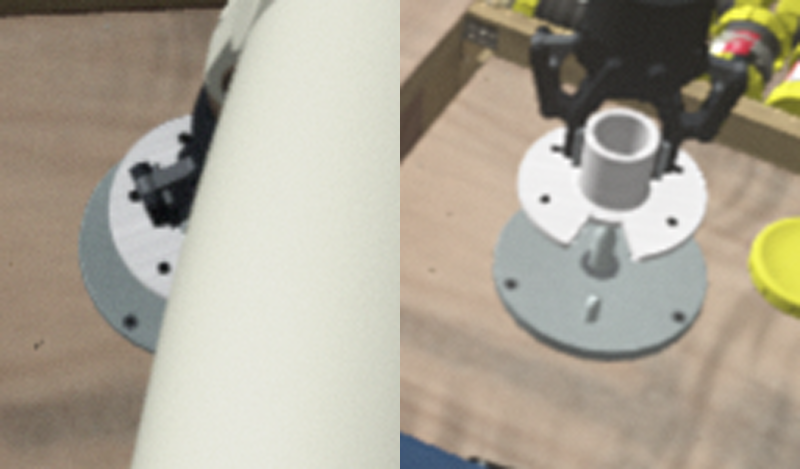

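The held flange shows at about (610,190) px in the right half, with its notch toward the pin at (593,308). Both views agree on the shaft at (0.6166, -0.162) and the pin at about 197°. I'll shift 4 mm in x and lower.

send_rows:
  moves: [0.16, 0.03, 0, 0, 0, 0, 1, 0, 0, -0.5, 0, 0, 0, 1, 0, 0, -0.6, 0, 0, 0, 1, 0, 0, -0.5, 0, 0, 0, 1, 0, 0, -0.3, 0, 0, 0, 1, 0, 0, 0, 0, 0, 0, 1]

```text
time: 8.98
ee_pos: [0.6162, -0.1606, 0.0717]
tcp_rot: [180.0, -0.1, -161.5]
wrist_force: [0.2, -1.1, -3.5]
opening: 0.0485
grasp_force: 62.8
```

Run:
```python
from fit import *
o=bot.get_obs(); print(o["ee_pos"],o["wrist_force"],o["torque"])
c=bot.camera("scene"); im=c["color"][:,:,::-1].copy()
z=o["ee_pos"][2]-.026; x,y=o["ee_pos"][:2]; w=np.radians(198)
u,v=(int(a) for a in proj(c,[.61,-.163,.05])); u-=64;v-=56
o2=cv2.resize(im[v:v+96,u:u+128],(800,600),interpolation=cv2.INTER_CUBIC)
for X in np.vstack([circ(x,y,z+.058,.025),circ(x,y,z+.008,.065),circ(x,y,z+.008,.034,np.linspace(w-.36,w+.36,9))]):
    a=proj(c,X); cv2.circle(o2,(int((a[0]-u+.5)*6.25),int((a[1]-v+.5)*6.25)),1,(0,0,255),-1)
cv2.imwrite("pics/low.png",o2)
```

```text
[ 0.61616166 -0.16063213  0.07168348] [ 0.19593445 -1.14732265 -3.50215678] [-0.0079227   0.01050319  0.00303955]
```

View pics/low.png

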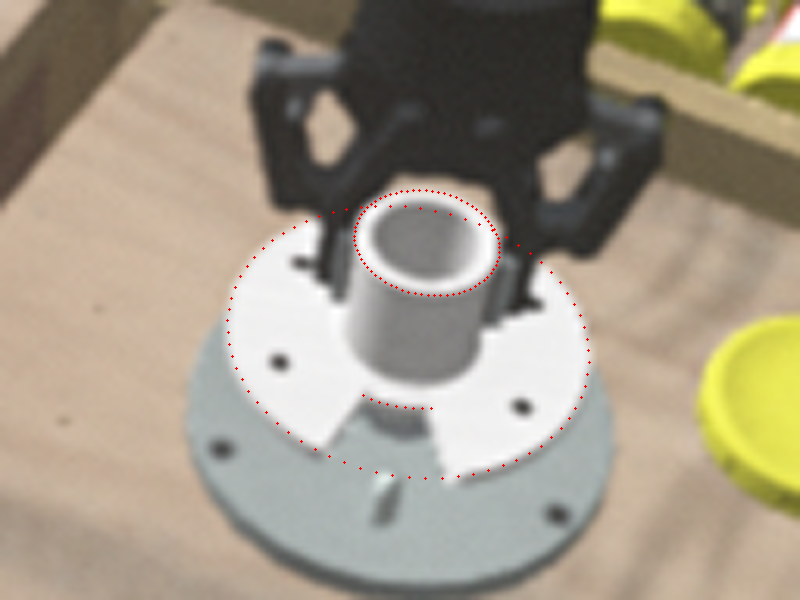

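The overlay matches the held flange, and the notch (about 388,450) lines up above the pin (383,485). Lowering.

send_rows:
  moves: [0, -0.04, -0.3, 0, 0, 0, 1, 0, 0, -0.3, 0, 0, 0, 1, 0, 0, -0.3, 0, 0, 0, 1, 0, 0, -0.16, 0, 0, 0, 1, 0, 0, -0.08, 0, 0, 0, 1, 0, 0, 0, 0, 0, 0, 1]

```text
time: 9.78
ee_pos: [0.6166, -0.1617, 0.044]
tcp_rot: [-180.0, -0.0, -161.5]
wrist_force: [-0.6, 0.4, -4.1]
opening: 0.0486
grasp_force: 62.8
```

send_rows:
  moves: [0, 0, -0.04, 0, 0, 0, 1, 0, 0, -0.04, 0, 0, 0, 1, 0, 0, 0, 0, 0, 0, 1]

```text
time: 10.15
ee_pos: [0.6166, -0.1617, 0.042]
tcp_rot: [-180.0, -0.0, -161.5]
wrist_force: [0.1, 1.6, -3.5]
opening: 0.0484
grasp_force: 62.8
```

send_rows:
  moves: [0, 0, -0.04, 0, 0, 0, 1, 0, 0, -0.04, 0, 0, 0, 1, 0, 0, 0, 0, 0, 0, 1]

```text
time: 10.52
ee_pos: [0.6166, -0.1617, 0.0401]
tcp_rot: [-180.0, 0.0, -161.5]
wrist_force: [-0.6, -0.3, -2.3]
opening: 0.0487
grasp_force: 62.9
```

send_rows:
  moves: [0, 0, -0.03, 0, 0, 0, 1, 0, 0, 0, 0, 0, 0, 1]

```text
time: 10.78
ee_pos: [0.6166, -0.1618, 0.0401]
tcp_rot: [-180.0, 0.0, -161.5]
wrist_force: [-4.8, 0.0, 5.9]
opening: 0.0483
grasp_force: 63.7
```

Contact came at the home height (TCP z = 0.040). Releasing.

send_rows:
  moves: [0, 0, 0, 0, 0, 0, 0, 0, 0, 0, 0, 0, 0, -0.2, 0, 0, 0, 0, 0, 0, -0.4, 0, 0, 0, 0, 0, 0, -0.7, 0, 0, 0, 0, 0, 0, -1, 0, 0, 0, 0, 0, 0, -1, 0, 0, 0, 0, 0, 0, -1, 0, 0, 0, 0, 0, 0, -1]
  squeeze: 20

```text
time: 11.78
ee_pos: [0.6166, -0.1617, 0.0393]
tcp_rot: [180.0, -0.0, -161.5]
wrist_force: [0.1, 1.1, -0.3]
opening: 0.0855
grasp_force: 0.0
```

send_rows:
  moves: [0, 0, 0.2, 0, 0, 0, -1, 0, 0, 0.5, 0, 0, 0, -1, 0, 0, 0.8, 0, 0, 0, -1, 0, 0, 1, 0, 0, 0, -1, 0, 0, 1, 0, 0, 0, -1, 0, 0, 1, 0, 0, 0, -1, 0, 0, 1, 0, 0, 0, -1, 0, 0.5, 0.5, 0, 0, 0, -1]

```text
time: 12.78
ee_pos: [0.6171, -0.1494, 0.1922]
tcp_rot: [-179.9, 0.2, -161.5]
wrist_force: [1.1, -0.4, -0.5]
opening: 0.0851
grasp_force: 0.0
```

send_rows:
  moves: [-0.5, 0.9, 0, 0, 0, 0, -1, -0.5, 0.9, 0, 0, 0, 0, -1, -0.5, 0.9, 0, 0, 0, 0, -1, -0.5, 0.9, 0, 0, 0, 0, -1, -0.5, 0.9, 0, 0, 0, 0, -1, -0.5, 0.9, 0, 0, 0, 0, -1, -0.4, 0.7, 0, 0, 0, 0, -1, 0, 0, 0, 0, 0, 0, -1]

```text
time: 13.78
ee_pos: [0.5311, 0.0045, 0.1897]
tcp_rot: [-180.0, 0.0, -161.4]
wrist_force: [0.1, -0.4, -0.2]
opening: 0.0855
grasp_force: 0.0
```

Run:
```python
from fit import *
out=[];o=bot.get_obs(); print(o["time"],o["wrist_force"],o["opening"])
for n in("top","scene"):
    c=bot.camera(n); im=c["color"][:,:,::-1]
    r=bot.trace(n,"notched_flange")
    if r:
        g=fill(r[0]["region"])
        for z in(.014,.022): 
            F=fit(lambda c,v:flange(c,v,z),[(c,g)],[.6166,-.162,np.radians(198)]); print(n,z,F[0][:2].round(4),np.degrees(F[0][2]).round(1),F[1])
    u,v=(int(a) for a in proj(c,[.61,-.163,.03])); u-=48;v-=60
    out.append(cv2.resize(im[v:v+120,u:u+96],(400,500),interpolation=cv2.INTER_CUBIC))
cv2.imwrite("pics/end.png",np.hstack(out))
```

```text
13.775 [ 0.08043599 -0.38942034 -0.24392277] 0.08546095081154761
top 0.014 [ 0.6154 -0.163 ] 193.5 888.4375
top 0.022 [ 0.6132 -0.1608] 194.1 921.5625
scene 0.014 [ 0.6148 -0.1615] 197.5 57.6875
scene 0.022 [ 0.6084 -0.1631] 197.3 63.875
```

View pics/end.png

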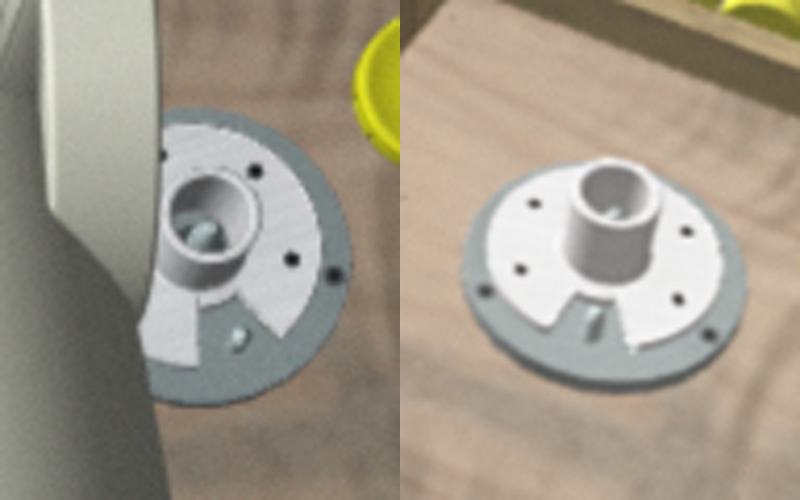

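The flange lies flat on the base: the shaft tip shows inside the bore at about (207,235) px and the pin stands mid-notch at (238,338) on the left and (595,322) on the right. Nothing is touching it.

```bash
python3 -c "
from workcell import bot
print(bot.job_done())"
```

```text
the job is handed in; nothing more can be done
None
```

The notched flange is lying flat and home on the stand, with the shaft up its bore and the pin in its notch; it is released, the plain flange wasn't touched, and I handed the job in at about 14 s.

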